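Set the filter changer to its third click

TASK

The lever of the light-filter changer is parked in the plain end of its slot, before the clicks. Push it along the slot with a fingertip, counting the clicks by feel, and leave it seated in the third notch without ever running on past it, then move clear. Do not take the lever between the fingers, do not shove or lift the changer, and leave everything else standing where it is.

Things in the scene. Friction and masses are not known exactly. Their poses are not given: they have to be found in the camera images.
- changer: Light-filter changer: grey and aluminium case 100 (x) x 230 (y) x 49 mm high, 2.5 kg, loose on rubber feet; slides if pushed with more than about 10 N. Origin at the centre of its underside, z up. A slot runs along y in the middle of its top, with five engraved lines beside it, one per notch, nearer the +y end. A 30 mm round light port on each long side.
- lever_head (a point): Centre of the lever's head: a black block 14 mm along the slot (y), 40 across it (x), 22 high, its top 94 and its underside 72 mm above the worktop, on a 6 mm thick blade out of the slot. Axes as the changer's. Push it to the changer's +y. Each hump resists with up to about 8 N; past its middle a spring snaps the lever on alone, 9 mm ahead of the finger, into the next notch, where it stays.
- lever (a joint): Lever position in m, growing to the changer's +y; the head's centre is at y = -0.060 + value in the changer's frame. 0 to 0.027: plain run, moves with about 1.2 N; it starts at 0 to 0.020. Notches (clicks) one to five at 0.045, 0.063, 0.081, 0.099, 0.117; humps before each, at 0.036, 0.054, 0.072, 0.090, 0.108; end stop 0.121.
- marker_2: Bystander (sizes in mm): white marker pen with a blue cap, 139 long, 12 thick, lying in front of the changer; origin at the centre of its underside. To be left alone.
- dish_2: Bystander (sizes in mm): round petri dish, 62 across, 14 high, lying behind the changer; origin at the centre of its underside. To be left alone.
- slide_box: Bystander (sizes in mm): box of microscope slides, 36 x 86 x 30 high, behind the changer; origin at the centre of its underside. To be left alone.
- tape_roll: Bystander (sizes in mm): roll of tape lying flat, 90 across, 19 high, right of the changer near the front edge; origin at the centre of its underside. To be left alone.
- beaker: Bystander (sizes in mm): beaker, 68 across, 90 high, left of the changer; origin at the centre of its underside. To be left alone.
- flask: Bystander (sizes in mm): flat culture flask with a cap, 48 x 101 x 25 high, left of the changer; origin at the centre of its underside. To be left alone.

How it is judged:
By the outcome, as a careful person would: the job done as asked, in the order asked, and still so for the second after the job is handed in, with the robot touching nothing.
It also fails if it takes over 58 s, if anything falls off the work surface, if the arm or the gripper's body presses on something with over 40 N, if the wrist force passes 120 N, or if a joint passes its speed limit or range.

ROBOT

A 6-joint arm with a two-finger parallel gripper is mounted at the origin on a cart in front of the work surface, level with it; the furniture and walls round the work are solid. World frame = base frame: x ahead of the robot, y to its left, z up, the work surface at z = 0. Lengths are in m, angles in rad, forces in N, time in s.
With the tool pointing down it reaches from about 0.35 to 0.85 m from the base axis. Payload 8.1 kg.
Tool frame: the origin (TCP) lies midway between the tips of the shut fingers; the grasp point (between the pads) lies 19 mm behind it (env.grip_point_offset is the distance from the TCP to the grasp point, in m); z points along the fingers, y is the line along which they close (so a half turn about z gives the same grasp; the last joint's range is limited). The gripper opens to 93 mm and grips with 3 to 60 N. Pads are 15 mm wide; open, the fingers measure 128 mm over their backs; the gripper's body (75 mm by 188 mm) begins 65 mm behind the grasp point.
Start: joints at [-1.329, 0.13, 1.488, -0, 1.523, -0.085], TCP at [0.193, -0.568, 0.219] pointing down, gripper open.
Joint ranges: [-2.96, 2.96], [-0.89, 2.26], [0.02, 2.5], [-1.34, 4.48], [0, 2.73], [-2.66, 2.66]. Speed limits (rad/s): [2.39, 2.39, 2.79, 3.14, 3.14, 3.14].

INTERFACE

Orientations are given as a rotation vector (axis times angle).
In Python, from station import env, eyes gives the robot as it stands.
- The arm moves only by the tool send_rows, never from a script. Its argument "targets" is a list of rows, each a list of 7 numbers: the shift along the tool's x, y, z as a fraction of full scale, then the turn, a rotation vector about the tool's x, y, z as a fraction of full scale, then the opening, from -1 (shut) to 1 (fully open). In form: [[dx, dy, dz, ax, ay, az, fingers], ...]. A call has 1 to 20 rows; each row shifts and turns the commanded pose from where the row before left it, along the tool's axes as they then stand; what a row does not reach is not made up. Full scale, the value 1, is 0.05 m for a shift and 0.15 rad for a turn. A row lasts 1/10 s, in which the tool goes at most 50 mm and 8.59 degrees, less where a joint would pass 70% of its speed; a pose out of reach is approached as far as the arm can. A call with a number of a shift or a turn outside -1 to 1 is refused whole. A call with a gripper value outside its range is refused whole. The fingers move at their own pace and stop on an object; "newtons" is the grip in N (left out, the last holds). Time passes only in rows, so rows that do not move let the fingers close. It gives the time, the measured TCP pose, the force, the opening and the grip force at its end, in the units of the state.
- env.get_state(): the state, without advancing time (a new reading comes with each control period).
- eyes.read_camera(name): name is "scene" or "top"; returns a dict with "image" (400x640x3 uint8, red, green, blue), "z_map" (400x640 float32, m along the optical axis (not along the pixel's ray), 0 where there is no reading), "K" (3x3 intrinsics, pixels), "xyz" and "rotation" of the camera in the world. Camera axes: x right, y down, z forward; pixel columns grow to the right and rows downward; lengths in m; the calibration is good to about 2 mm. A picture is of the moment at which its call begins.
- env.sign_off(): hands the job in; it is judged then, once.
The state is a dict: "time_s": time; "joint_positions": joint angles; "qd": joint speeds; "joint_torque": joint torques, N m; "position": TCP position; "tcp_rot": TCP orientation; "wrist_force": force on the tool from outside, world axes, zero at the start; "torque": the same for the moment, N m; "opening": opening from 0.0 (shut) to 1.0 (fully open); "grasp_force": force on a finger pad.
Only numpy, scipy, OpenCV 4.12 (cv2) and the standard library are available. Lean on these libraries where they do the work, as an engineer would, in place of code of your own. Each camera call takes 0.05 s, during which the arm holds its last target. There are 200 camera calls.

## Working session

There is one attempt and no reset: what is moved stays moved. The work goes in short steps, Python scripts to look and compute and a tool call to move; the robot and the scene stay as the last step left them, time stands still between calls to the robot, and variables do not carry over. Pictures are saved under pics/ and viewed, at most 10 in all, crops included, and the job is handed in when it is done.

Besides the shell and the picture viewer there is one more tool, called as name([rows], argument=value, ...), one row to a line, values as JSON. send_rows: Moves the arm, as the interface text tells. Its arguments: {"type":"object","properties":{"targets":{"type":"array"},"newtons":{"type":"number"}},"required":["targets"]}

```bash
mkdir -p pics; python3 - <<'E'
from station import env, eyes
import cv2,numpy as np
for n in("top","scene"):
    c=eyes.read_camera(n); np.savez(n+"0.npz",**c)
    cv2.imwrite(f"pics/{n}0.png",c["image"][:,:,::-1]); print(n,c["K"].tolist(),c["xyz"],c["rotation"])
print(env.get_state())
E
```

```text
top [[466.6264056850279, 0.0, 314.38735503515716], [0.0, 466.6264056850279, 205.20466083455312], [0.0, 0.0, 1.0]] [0.37457248 0.06265241 1.33865049] [-2.15999678  2.16471042 -0.11636628]
scene [[509.8058032235968, 0.0, 320.5861970158973], [0.0, 509.8058032235968, 196.83712933145364], [0.0, 0.0, 1.0]] [-0.12633523  0.64965251  1.10369787] [-1.0470542   2.4876124  -0.93392379]
{'time_s': 0.1, 'joint_positions': array([-1.32936866e+00,  1.31117012e-01,  1.48913073e+00, -6.84347636e-06,
        1.52303243e+00, -8.54180737e-02]), 'qd': array([-8.36386675e-05, -6.41529038e-04, -1.59903224e-03, -6.43501330e-04,
       -1.10207250e-03,  2.30877441e-04]), 'joint_torque': array([ 5.11291892e-04, -5.61339855e+01, -4.93096447e+01,  7.69961276e-02,
        2.91023590e-02, -5.63705055e-05]), 'position': array([ 0.19252011, -0.56773448,  0.2176954 ]), 'tcp_rot': array([-3.09807508e+00, -5.10852759e-01,  2.17150219e-04]), 'wrist_force': array([-0.67499542,  0.37882545, -0.03804871]), 'torque': array([-0.01822668, -0.00130806, -0.01232029]), 'grasp_force': 0.0, 'opening': 0.9992624527059919}
```

View pics/top0.png

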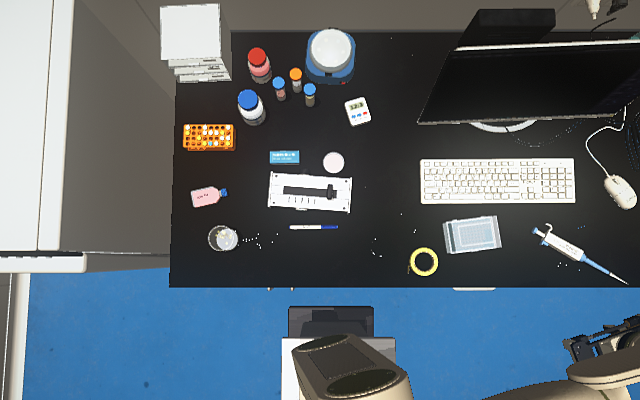

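View pics/scene0.png

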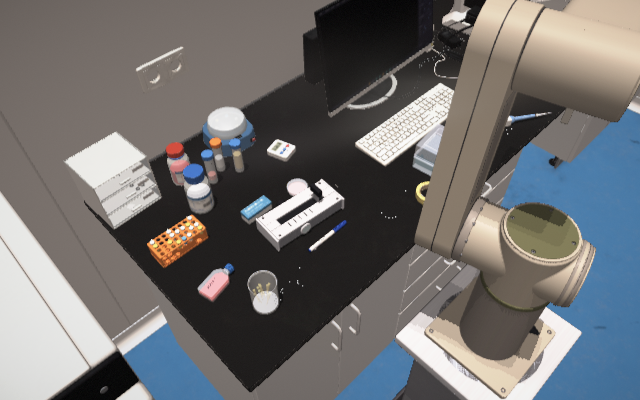

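The top view shows the changer around (310,192), with its long axis roughly along world y and the lever head near (331,191) at its right end. The scene view agrees. Next I zoom in and measure.

```bash
cat > h.py <<'E'
import numpy as np,cv2
from scipy.spatial.transform import Rotation as R
def load(n): return dict(np.load(n))
def cloud(c):
    v,u=np.mgrid[:400,:640]; z=c["z_map"]; K=c["K"]
    p=np.stack([(u-K[0,2])/K[0,0]*z,(v-K[1,2])/K[1,1]*z,z],-1)
    return p@R.from_rotvec(c["rotation"]).as_matrix().T+c["xyz"]
def ray(c,u,v,h):
    d=R.from_rotvec(c["rotation"]).as_matrix()@np.linalg.inv(c["K"])@np.array([u,v,1.])
    return c["xyz"]+d*(h-c["xyz"][2])/d[2]
E
python3 - <<'E'
from h import *
for n,x0,x1,y0,y1 in(("top",260,360,140,235),("scene",245,355,170,255)):
    c=load(n+"0.npz");P=cloud(c);S=P[y0:y1,x0:x1]
    m=np.zeros((400,640),bool);m[y0:y1,x0:x1]=True
    top=m&(abs(P[...,2]-.049)<.008)&(P[...,0]>.3)
    lab=cv2.connectedComponentsWithStats(top.astype(np.uint8))
    i=1+lab[2][1:,4].argmax(); t=lab[1]==i
    q=P[t][:,:2].astype(np.float32); r=cv2.minAreaRect(q*1000); print(n,"rect",r,t.sum(),"z",np.median(P[t][:,2]))
    hd=m&(P[...,2]>.085)&(P[...,2]<.105); q=P[hd]; print("head",len(q),q.mean(0),np.median(q[:,2]),q.min(0),q.max(0),cv2.minAreaRect(q[:,:2].astype(np.float32)*1000))
    cv2.imwrite(f"pics/{n}z.png",cv2.resize(c["image"][y0:y1,x0:x1,::-1],None,fx=7,fy=6 if n=="top" else 7,interpolation=cv2.INTER_CUBIC))
E
```

```text
top rect ((555.629150390625, 80.51876068115234), (229.85833740234375, 98.64131164550781), 85.7173843383789) 2473 z 0.04742165691963307
head 78 [0.5514919  0.02649782 0.09198688] 0.09159428641592537 [0.53116118 0.01940294 0.08728087] [0.57210315 0.03330944 0.09778948] ((551.6160278320312, 26.33452796936035), (13.67809772491455, 40.87373733520508), 89.2833480834961)
scene rect ((562.1951904296875, 77.43499755859375), (234.2297821044922, 108.57978820800781), 85.77529907226562) 2228 z 0.05023703152538617
head 82 [0.55164498 0.02590971 0.09352269] 0.09431538869210265 [0.53277902 0.01566759 0.08524165] [0.57441987 0.03352676 0.09996682] ((553.532958984375, 24.850536346435547), (16.7149600982666, 41.67599868774414), 85.73985290527344)
```

View pics/topz.png

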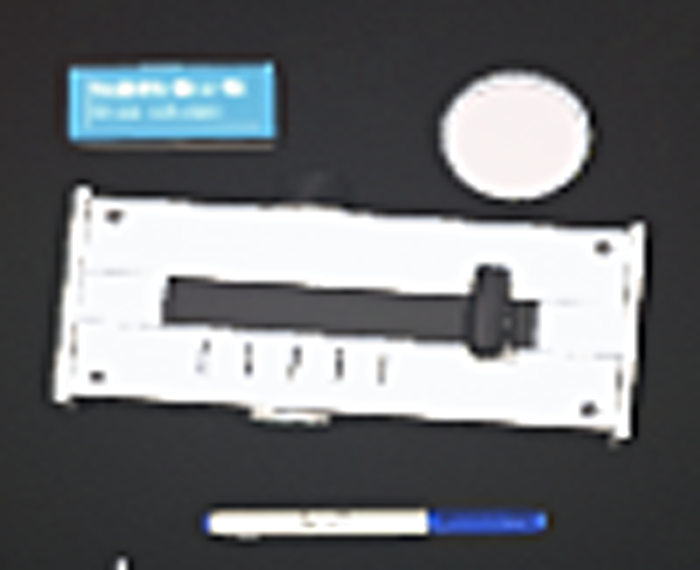

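View pics/scenez.png

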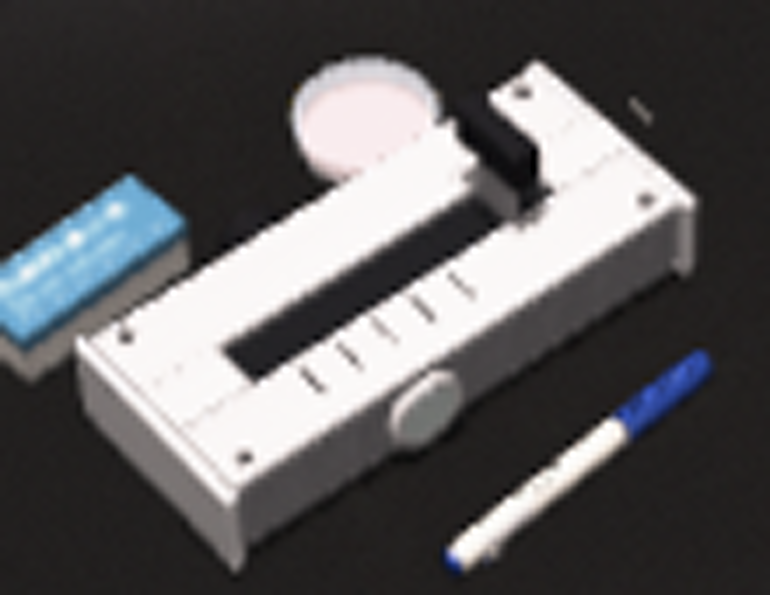

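The zoomed top view shows the engraved lines at crop x≈200–380 (left, world +y), with the head at about (490,310) near the right end. The changer centre is about (0.5556, 0.0805) and its yaw about -4.3°. The lever is at about 0.006, and the push direction is (0.075, 0.997). I'll shut the fingers and turn the tool x axis onto the push direction, then travel.

send_rows([
  [0,0,0,0,0,-0.95,-1],
  [0,0,0,0,0,-0.95,-1],
  [0,0,0,0,0,-0.95,-1],
  [0,0,0,0,0,-0.95,-1],
  [0,0,0,0,0,-0.95,-1],
  [0,0,0,0,0,-0.95,-1],
  [0,0,0,0,0,-0.95,-1],
  [0,0,0,0,0,-0.95,-1],
  [0,0,0,0,0,-0.2,-1],
  [0,0,0,0,0,0,-1],
  [0,0,0,0,0,0,-1],
])

```text
time_s: 1.2
position: [0.1926, -0.5681, 0.2184]
tcp_rot: [-2.305, -2.134, -0.0]
wrist_force: [0.8, 0.6, 0.4]
opening: 0.104
grasp_force: 0.0
```

```bash
cat > goal.py <<'E'
from station import env
from h import *
import sys
C=np.array([.5556,.0805]);a=np.radians(-4.28);u=np.array([-np.sin(a),np.cos(a)]);x=np.array([np.cos(a),np.sin(a)])
def rel():
    s=env.get_state();d=s["position"][:2]-C
    return d@x,d@u,s["position"][2],s
if __name__=="__main__":
    rx,ry,z,s=rel();M=R.from_rotvec(s["tcp_rot"]).as_matrix()
    gx,gy,gz=map(float,sys.argv[1:4]);g=np.r_[C+x*gx+u*gy,gz]
    print("rel",np.round([rx,ry,z],4),"t",s["time_s"],"open",s["opening"],"F",s["wrist_force"])
    print("tool shift /0.05:",np.round(M.T@(g-s["position"])/.05,3))
    Md=np.column_stack([np.r_[u,0],np.r_[x,0],[0,0,-1]]);print("turn/0.15:",np.round(R.from_matrix(M.T@Md).as_rotvec()/.15,3))
E
python3 goal.py 0 -0.09 0.2
```

```text
rel [-0.3136 -0.6739  0.2184] t 1.2 open 0.1039428660925517 F [0.79925652 0.61163881 0.35950416]
tool shift /0.05: [11.694  6.242  0.372]
turn/0.15: [-0.001 -0.003 -0.017]
```

send_rows([
  [0.4,0.2,0,0,0,-0.017,-1],
  [0.7,0.37,0.02,0,0,0,-1],
  [0.7,0.37,0.02,0,0,0,-1],
  [0.7,0.37,0.02,0,0,0,-1],
  [0.7,0.37,0.02,0,0,0,-1],
  [0.7,0.37,0.02,0,0,0,-1],
  [0.7,0.37,0.02,0,0,0,-1],
  [0.7,0.37,0.02,0,0,0,-1],
  [0.7,0.37,0.02,0,0,0,-1],
  [0.7,0.37,0.02,0,0,0,-1],
  [0.7,0.37,0.02,0,0,0,-1],
  [0.7,0.37,0.02,0,0,0,-1],
  [0.7,0.37,0.02,0,0,0,-1],
  [0.7,0.37,0.02,0,0,0,-1],
  [0.7,0.37,0.02,0,0,0,-1],
  [0.7,0.37,0.02,0,0,0,-1],
  [0.4,0.2,0,0,0,0,-1],
  [0.3,0.2,0,0,0,0,-1],
  [0,0,0,0,0,0,-1],
  [0,0,0,0,0,0,-1],
])

```text
time_s: 3.2
position: [0.5407, -0.0121, 0.2035]
tcp_rot: [-2.3, -2.14, 0.001]
wrist_force: [1.2, -0.5, -1.4]
opening: 0.005
grasp_force: 0.0
```

```bash
python3 goal.py 0 -0.092 0.080
```

```text
rel [-0.008  -0.0935  0.2035] t 3.2 open 0.005405955707278686 F [ 1.16701739 -0.45416184 -1.39283325]
tool shift /0.05: [0.03  0.161 2.47 ]
turn/0.15: [-0.003  0.003  0.018]
```

send_rows([
  [0.03,0.16,0.3,0,0,0.018,-1],
  [0,0,0.4,0,0,0,-1],
  [0,0,0.5,0,0,0,-1],
  [0,0,0.5,0,0,0,-1],
  [0,0,0.4,0,0,0,-1],
  [0,0,0.25,0,0,0,-1],
  [0,0,0.12,0,0,0,-1],
  [0,0,0,0,0,0,-1],
  [0,0,0,0,0,0,-1],
  [0,0,0,0,0,0,-1],
])

```text
time_s: 4.2
position: [0.5498, -0.0109, 0.0815]
tcp_rot: [2.301, 2.136, 0.002]
wrist_force: [-0.0, 0.4, 0.3]
opening: 0.005
grasp_force: 0.0
```

```bash
python3 goal.py 0 -0.08 0.08; python3 - <<'E'
from station import eyes
from h import *
a=eyes.read_camera("top");b=eyes.read_camera("scene")
f=lambda c,x0,x1,y0,y1:cv2.resize(c["image"][y0:y1,x0:x1,::-1],(400,400),interpolation=cv2.INTER_CUBIC)
cv2.imwrite("pics/c1.png",np.hstack([f(a,265,365,140,240),f(b,250,360,150,260)]))
E
```

```text
rel [ 0.0011 -0.0916  0.0815] t 4.2 open 0.00467035840402686 F [-0.03500303  0.38709643  0.29438984]
tool shift /0.05: [ 0.232 -0.021  0.03 ]
turn/0.15: [0.014 0.001 0.003]
```

View pics/c1.png

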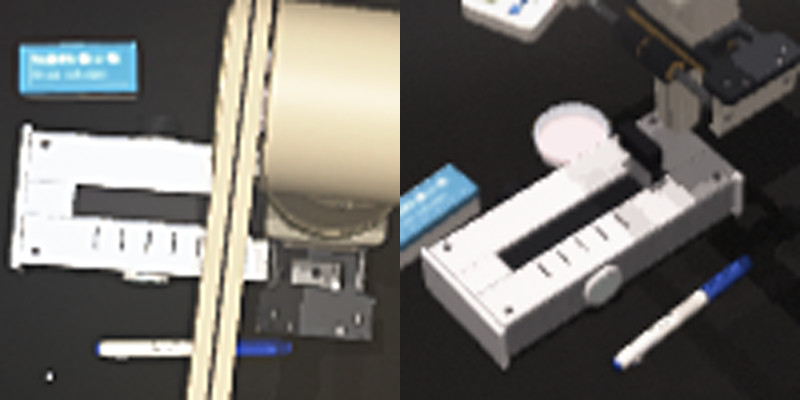

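The side camera shows the shut fingers behind the head (−y side), above the case, and nothing else is touched. I'll go slowly through the plain run.

send_rows([
  [0,-0.02,0.06,-0.0,0,0,-1],
  [0.05,0,0,0,0,0,-1],
  [0.06,0,0,0,0,0,-1],
  [0.06,0,0,0,0,0,-1],
  [0.06,0,0,0,0,0,-1],
  [0.06,0,0,0,0,0,-1],
  [0.06,0,0,0,0,0,-1],
  [0.06,0,0,0,0,0,-1],
  [0.06,0,0,0,0,0,-1],
  [0.06,0,0,0,0,0,-1],
  [0.06,0,0,0,0,0,-1],
  [0.06,0,0,0,0,0,-1],
  [0.06,0,0,0,0,0,-1],
  [0.06,0,0,0,0,0,-1],
  [0.05,0,0,0,0,0,-1],
  [0,0,0,0,0,0,-1],
  [0,0,0,0,0,0,-1],
])

```text
time_s: 6.0
position: [0.5508, 0.0305, 0.0771]
tcp_rot: [-2.302, -2.138, -0.0]
wrist_force: [-0.1, 1.1, -0.0]
opening: 0.001
grasp_force: 0.0
```

```bash
cat > look.py <<'E'
from station import eyes
from goal import *
def look():
    c=eyes.read_camera("scene");P=cloud(c)-np.r_[C,0]
    X=P[...,:2]@x;Y=P[...,:2]@u;Z=P[...,2];g=c["image"].max(-1)
    m=(Z>.078)&(Z<.1)&(abs(X)<.026)&(Y>-.08)&(Y<.09)&(g<75)
    rx,ry,z,s=rel()
    print("rel",np.round([rx,ry,z],4),"t",round(s["time_s"],2),"Fpush",round(s["wrist_force"][:2]@u,2),"F",np.round(s["wrist_force"],1),
     "head n",m.sum(),"Ymax",np.round(np.percentile(Y[m],[5,50,95]),4) if m.sum() else None)
    # case: left (+y) end top edge and centroid of high-brightness top
    t=(abs(Z-.05)<.006)&(abs(X)<.06)&(Y>.02)&(Y<.14)&(g>120)
    print("case end Y",np.round(np.percentile(Y[t],[99]),4),"X",np.round(np.percentile(X[t],[2,98]),4))
    return c
if __name__=="__main__": look()
E
python3 look.py
```

```text
rel [-0.001  -0.0503  0.0771] t 6.05 Fpush -0.09 F [-0.2 -0.1  0.3] head n 95 Ymax [-0.0409 -0.0315 -0.0278]
case end Y [0.1127] X [-0.0422  0.0481]
```

The head is at v≈0.025, as predicted. Now I feel for hump one, expected at TCP y' ≈ −0.0385.

send_rows([
  [0.04,0,0,0,0,0,-1],
  [0.04,0,0,0,0,0,-1],
  [0.04,0,0,0,0,0,-1],
  [0.04,0,0,0,0,0,-1],
  [0,0,0,0,0,0,-1],
])

```text
time_s: 6.55
position: [0.5514, 0.038, 0.0771]
tcp_rot: [2.303, 2.137, -0.001]
wrist_force: [-0.2, -2.1, 0.8]
opening: 0.007
grasp_force: 0.8
```

send_rows([
  [0.04,0,0,0,0,0,-1],
  [0,0,0,0,0,0,-1],
])

```text
time_s: 6.75
position: [0.5517, 0.0406, 0.0771]
tcp_rot: [-2.302, -2.137, -0.001]
wrist_force: [-0.9, 0.4, 0.2]
opening: 0.003
grasp_force: 0.0
```

send_rows([
  [0.02,0,0,0,0,0,-1],
  [0,0,0,0,0,0,-1],
])

```text
time_s: 6.95
position: [0.5518, 0.0416, 0.0772]
tcp_rot: [-2.302, -2.138, -0.001]
wrist_force: [-0.2, -0.2, -1.2]
opening: 0.01
grasp_force: 0.0
```

send_rows([
  [0.02,0,0,0,0,0,-1],
  [0,0,0,0,0,0,-1],
])

```text
time_s: 7.15
position: [0.5518, 0.0424, 0.0772]
tcp_rot: [-2.302, -2.138, -0.0]
wrist_force: [0.1, -0.5, -0.8]
opening: 0.01
grasp_force: 0.0
```

```bash
python3 look.py
```

```text
rel [-0.0009 -0.0384  0.0771] t 7.2 Fpush 0.21 F [ 0.1  0.2 -0.3] head n 94 Ymax [-0.0286 -0.0198 -0.0156]
case end Y [0.1122] X [-0.0425  0.0484]
```

send_rows([
  [0.02,0,0,0,0,0,-1],
  [0,0,0,0,0,0,-1],
])

```text
time_s: 7.4
position: [0.5519, 0.0433, 0.0771]
tcp_rot: [-2.302, -2.138, -0.0]
wrist_force: [-0.1, 0.7, 0.9]
opening: 0.006
grasp_force: 0.0
```

```bash
python3 look.py
```

```text
rel [-0.0009 -0.0374  0.0771] t 7.45 Fpush -0.71 F [ 0.1 -0.7 -0.1] head n 96 Ymax [-0.0264 -0.0183 -0.014 ]
case end Y [0.1123] X [-0.0425  0.0476]
```

send_rows([
  [0.02,0,0,0,0,0,-1],
  [0,0,0,0,0,0,-1],
])

```text
time_s: 7.65
position: [0.552, 0.0443, 0.0771]
tcp_rot: [-2.302, -2.138, -0.0]
wrist_force: [0.6, -0.1, -0.2]
opening: 0.007
grasp_force: 0.0
```

```bash
python3 look.py
```

```text
rel [-0.0009 -0.0365  0.0772] t 7.7 Fpush 0.24 F [-0.9  0.3  0. ] head n 94 Ymax [-0.0226 -0.0142 -0.01  ]
case end Y [0.1124] X [-0.0424  0.0476]
```

send_rows([
  [0,0,0,0,0,0,-1],
])

```text
time_s: 7.8
position: [0.552, 0.0442, 0.0771]
tcp_rot: [-2.302, -2.138, -0.0]
wrist_force: [-0.1, -0.5, -0.2]
opening: 0.006
grasp_force: 0.0
```

```bash
python3 look.py
```

```text
rel [-0.001  -0.0365  0.0771] t 7.85 Fpush 0.41 F [-0.1  0.4 -0.5] head n 94 Ymax [-0.0225 -0.0143 -0.0104]
case end Y [0.1124] X [-0.0423  0.0485]
```

```bash
python3 - <<'E'
from look import *
c=look()
cv2.imwrite("pics/c2.png",cv2.resize(c["image"][165:240,270:350,::-1],(640,600),interpolation=cv2.INTER_NEAREST))
E
```

```text
rel [-0.0009 -0.0365  0.0771] t 7.9 Fpush -0.43 F [-0.1 -0.4 -0.3] head n 96 Ymax [-0.0229 -0.0141 -0.0107]
case end Y [0.1125] X [-0.0426  0.0477]
```

View pics/c2.png

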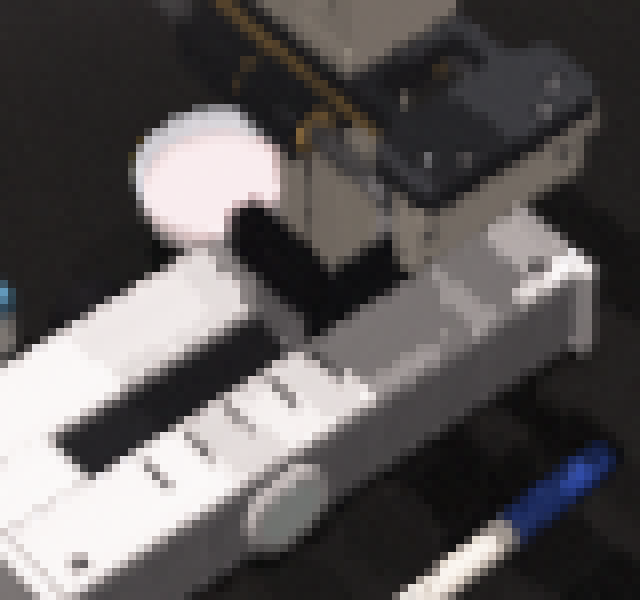

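The head sits by the first engraved line (about (325,362) in the crop), which suggests click one. I'll push on and watch for the next contact.

send_rows([
  [0.04,0,0,0,0,0,-1],
  [0.04,0,0,0,0,0,-1],
  [0,0,0,0,0,0,-1],
])

```text
time_s: 8.2
position: [0.5523, 0.0484, 0.0772]
tcp_rot: [2.302, 2.138, 0.0]
wrist_force: [-0.7, 0.1, 0.6]
opening: 0.002
grasp_force: 0.0
```

```bash
python3 look.py
```

```text
rel [-0.0009 -0.0323  0.0771] t 8.25 Fpush 0.29 F [-0.9  0.4 -0. ] head n 92 Ymax [-0.0214 -0.0138 -0.0098]
case end Y [0.1126] X [-0.0425  0.0481]
```

send_rows([
  [0.04,0,0,0,0,0,-1],
  [0,0,0,0,0,0,-1],
])

```text
time_s: 8.45
position: [0.5524, 0.0498, 0.0772]
tcp_rot: [2.302, 2.137, -0.001]
wrist_force: [-0.4, -3.8, 1.4]
opening: 0.005
grasp_force: 1.7
```

```bash
python3 look.py
```

```text
rel [-0.0009 -0.0309  0.0772] t 8.5 Fpush -3.21 F [-0.2 -3.2  0.5] head n 95 Ymax [-0.0214 -0.0125 -0.0087]
case end Y [0.1125] X [-0.0423  0.0478]
```

send_rows([
  [0.04,0,0,0,0,0,-1],
  [0,0,0,0,0,0,-1],
])

```text
time_s: 8.7
position: [0.5525, 0.0516, 0.0772]
tcp_rot: [2.302, 2.137, -0.001]
wrist_force: [-2.0, -5.0, 1.6]
opening: 0.004
grasp_force: 2.1
```

```bash
python3 look.py
```

```text
rel [-0.0009 -0.0289  0.0772] t 8.75 Fpush -3.97 F [-0.6 -3.9  1. ] head n 95 Ymax [-0.0198 -0.0107 -0.0067]
case end Y [0.1128] X [-0.0427  0.0484]
```

Contact came at TCP ≈ −0.032, so notch one is confirmed and head centre minus TCP ≈ 0.017. The predicted snaps are hump 2 at −0.023 and hump 3 at −0.005.

send_rows([
  [0.04,0,0,0,0,0,-1],
  [0,0,0,0,0,0,-1],
])

```text
time_s: 8.95
position: [0.5527, 0.0541, 0.0772]
tcp_rot: [2.302, 2.137, 0.0]
wrist_force: [-0.5, -2.7, 0.8]
opening: 0.008
grasp_force: 1.4
```

send_rows([
  [0.03,0,0,0,0,0,-1],
  [0,0,0,0,0,0,-1],
])

```text
time_s: 9.15
position: [0.5529, 0.056, 0.0772]
tcp_rot: [-2.302, -2.137, -0.001]
wrist_force: [-0.2, -1.0, 0.1]
opening: 0.008
grasp_force: 0.5
```

```bash
python3 look.py
```

```text
rel [-0.0009 -0.0245  0.0771] t 9.2 Fpush -0.55 F [ 0.3 -0.6  1.1] head n 95 Ymax [-0.0154 -0.0067 -0.0027]
case end Y [0.1127] X [-0.0429  0.0473]
```

send_rows([
  [0.03,0,0,0,0,0,-1],
  [0,0,0,0,0,0,-1],
])

```text
time_s: 9.4
position: [0.553, 0.0576, 0.0771]
tcp_rot: [-2.302, -2.137, -0.001]
wrist_force: [-0.2, -0.2, -0.8]
opening: 0.007
grasp_force: 0.0
```

```bash
python3 look.py
```

```text
rel [-0.001  -0.023   0.0771] t 9.45 Fpush -0.17 F [ 0.3 -0.2  0.8] head n 94 Ymax [-0.0133 -0.0044 -0.0006]
case end Y [0.1127] X [-0.0429  0.0476]
```

send_rows([
  [0.03,0,0,0,0,0,-1],
  [0,0,0,0,0,0,-1],
])

```text
time_s: 9.65
position: [0.553, 0.059, 0.077]
tcp_rot: [-2.302, -2.138, -0.0]
wrist_force: [-0.3, -1.1, 0.3]
opening: 0.003
grasp_force: 0.0
```

```bash
python3 look.py
```

```text
rel [-0.001  -0.0217  0.0771] t 9.7 Fpush 0.46 F [0.1 0.4 0.7] head n 94 Ymax [-0.0119 -0.003   0.0008]
case end Y [0.1124] X [-0.0429  0.048 ]
```

send_rows([
  [0,0,0,0,0,0,-1],
  [0,0,0,0,0,0,-1],
  [0,0,0,0,0,0,-1],
  [0,0,0,0,0,0,-1],
  [0,0,0,0,0,0,-1],
  [0,0,0,0,0,0,-1],
])

```text
time_s: 10.3
position: [0.553, 0.0586, 0.0771]
tcp_rot: [-2.302, -2.137, -0.0]
wrist_force: [-0.5, -0.1, -0.3]
opening: 0.006
grasp_force: 0.0
```

```bash
python3 look.py
```

```text
rel [-0.0009 -0.022   0.0771] t 10.35 Fpush 0.55 F [-0.4  0.6  0.1] head n 97 Ymax [-0.0113 -0.003   0.0015]
case end Y [0.1127] X [-0.0431  0.0483]
```

send_rows([
  [0.03,0,0,0,0,0,-1],
  [0,0,0,0,0,0,-1],
])

```text
time_s: 10.55
position: [0.5531, 0.0602, 0.0771]
tcp_rot: [-2.302, -2.138, 0.0]
wrist_force: [0.2, 0.6, -0.0]
opening: 0.006
grasp_force: 0.0
```

```bash
python3 look.py
```

```text
rel [-0.0009 -0.0204  0.0771] t 10.6 Fpush 0.18 F [-0.4  0.2  0.4] head n 98 Ymax [-0.0095 -0.0009  0.0026]
case end Y [0.1125] X [-0.0426  0.0478]
```

send_rows([
  [0.03,0,0,0,0,0,-1],
  [0,0,0,0,0,0,-1],
])

```text
time_s: 10.8
position: [0.5533, 0.0618, 0.0771]
tcp_rot: [-2.302, -2.138, -0.0]
wrist_force: [-0.3, 0.2, 0.9]
opening: 0.009
grasp_force: 0.0
```

```bash
python3 look.py
```

```text
rel [-0.001  -0.0189  0.0771] t 10.85 Fpush -0.01 F [ 1.4 -0.1 -0.2] head n 93 Ymax [-0.0057  0.0031  0.0074]
case end Y [0.1126] X [-0.0425  0.0474]
```

send_rows([
  [0.03,0,0,0,0,0,-1],
  [0,0,0,0,0,0,-1],
])

```text
time_s: 11.05
position: [0.5534, 0.0633, 0.0771]
tcp_rot: [-2.302, -2.138, -0.0]
wrist_force: [0.8, 0.5, 0.1]
opening: 0.008
grasp_force: 0.0
```

```bash
python3 look.py
```

```text
rel [-0.0009 -0.0174  0.0771] t 11.1 Fpush -0.63 F [ 0.1 -0.6  0. ] head n 97 Ymax [-0.006   0.0034  0.0074]
case end Y [0.1125] X [-0.0424  0.048 ]
```

Click two is seated: the head median moved from −0.0142 to +0.0033, about 18 mm. The third snap is expected at TCP ≈ −0.0015, with the head median then ≈ 0.021.

send_rows([
  [0.04,0,0,0,0,0,-1],
  [0.04,0,0,0,0,0,-1],
  [0.04,0,0,0,0,0,-1],
  [0.04,0,0,0,0,0,-1],
  [0.04,0,0,0,0,0,-1],
  [0.04,0,0,0,0,0,-1],
  [0,0,0,0,0,0,-1],
])

```text
time_s: 11.8
position: [0.5543, 0.0752, 0.0771]
tcp_rot: [2.302, 2.138, 0.0]
wrist_force: [-0.4, -0.6, 0.3]
opening: 0.002
grasp_force: 0.3
```

```bash
python3 look.py
```

```text
rel [-0.0009 -0.0053  0.0772] t 11.85 Fpush -0.45 F [-0.  -0.5 -0.1] head n 100 Ymax [0.0045 0.0126 0.0168]
case end Y [0.1129] X [-0.0427  0.0481]
```

send_rows([
  [0.03,0,0,0,0,0,-1],
  [0,0,0,0,0,0,-1],
])

```text
time_s: 12.05
position: [0.5544, 0.0769, 0.0771]
tcp_rot: [-2.302, -2.138, -0.001]
wrist_force: [0.2, 0.7, -0.0]
opening: 0.004
grasp_force: 0.0
```

```bash
python3 look.py
```

```text
rel [-0.001  -0.0036  0.0771] t 12.1 Fpush 0.19 F [0.4 0.2 0.5] head n 98 Ymax [0.0068 0.0145 0.0187]
case end Y [0.1124] X [-0.0425  0.048 ]
```

send_rows([
  [0.03,0,0,0,0,0,-1],
  [0,0,0,0,0,0,-1],
])

```text
time_s: 12.3
position: [0.5544, 0.0784, 0.0771]
tcp_rot: [-2.302, -2.138, -0.0]
wrist_force: [-0.9, 0.1, 0.3]
opening: 0.003
grasp_force: 0.0
```

```bash
python3 look.py
```

```text
rel [-0.001  -0.0023  0.0771] t 12.35 Fpush 0.1 F [-0.1  0.1  0.1] head n 97 Ymax [0.0084 0.0165 0.0208]
case end Y [0.1124] X [-0.0423  0.0477]
```

send_rows([
  [0.03,0,0,0,0,0,-1],
  [0,0,0,0,0,0,-1],
])

```text
time_s: 12.55
position: [0.5546, 0.0798, 0.0771]
tcp_rot: [-2.302, -2.138, -0.0]
wrist_force: [0.4, -1.2, 0.3]
opening: 0.004
grasp_force: 0.0
```

```bash
python3 look.py
```

```text
rel [-0.001  -0.0009  0.0771] t 12.6 Fpush 0.04 F [ 1.  -0.  -0.9] head n 101 Ymax [0.0129 0.0214 0.0252]
case end Y [0.1128] X [-0.043   0.0476]
```

send_rows([
  [0.02,0,0,0,0,0,-1],
  [0,0,0,0,0,0,-1],
])

```text
time_s: 12.8
position: [0.5547, 0.0807, 0.0771]
tcp_rot: [-2.302, -2.138, -0.0]
wrist_force: [0.1, 0.4, 0.1]
opening: 0.004
grasp_force: 0.0
```

```bash
python3 look.py
```

```text
rel [-0.0009  0.      0.0771] t 12.85 Fpush -0.24 F [-0.5 -0.2 -0.4] head n 101 Ymax [0.013  0.0216 0.0255]
case end Y [0.1122] X [-0.0423  0.0481]
```

The third click is seated: the median is 0.0215, about 18 mm past notch two, and it stayed put when the finger moved on. Now I back off, rise and clear the view.

send_rows([
  [-0.1,0,0,0,0,0,-1],
  [-0.3,0,0,0,0,0,-1],
  [-0.3,0,0,0,0,0,-1],
  [-0.2,0,0,0,0,0,-1],
  [0,0,-0.4,0,0,0,-1],
  [0,0,-0.7,0,0,0,-1],
  [0,0,-0.7,0,0,0,-1],
  [0,0,-0.7,0,0,0,-1],
  [-0.4,-0.2,0,0,0,0,-1],
  [-0.7,-0.3,0,0,0,0,-1],
  [-0.7,-0.3,0,0,0,0,-1],
  [-0.7,-0.3,0,0,0,0,-1],
  [-0.7,-0.3,0,0,0,0,-1],
  [-0.7,-0.3,0,0,0,0,-1],
  [-0.7,-0.3,0,0,0,0,-1],
  [-0.4,-0.2,0,0,0,0,-1],
  [0,0,0,0,0,0,-1],
  [0,0,0,0,0,0,-1],
  [0,0,0,0,0,0,-1],
])

```text
time_s: 14.75
position: [0.4233, -0.2051, 0.2021]
tcp_rot: [-2.302, -2.138, -0.001]
wrist_force: [0.1, -0.1, 0.1]
opening: 0.002
grasp_force: 0.0
```

```bash
python3 - <<'E'
from look import *
look()
c=eyes.read_camera("top");P=cloud(c)
m=np.zeros((400,640),bool);m[140:235,260:360]=True
t=m&(abs(P[...,2]-.049)<.008)&(P[...,0]>.3)
l=cv2.connectedComponentsWithStats(t.astype(np.uint8));t=l[1]==1+l[2][1:,4].argmax()
print(cv2.minAreaRect(P[t][:,:2].astype(np.float32)*1000))
q=P[m&(P[...,2]>.085)&(P[...,2]<.105)][:,:2];print(q.mean(0),(q.mean(0)-C)@u+.06)
cv2.imwrite("pics/c3.png",cv2.resize(c["image"][135:240,255:365,::-1],(770,588),interpolation=cv2.INTER_CUBIC))
E
```

```text
rel [-0.1105 -0.2944  0.2021] t 14.8 Fpush 0.65 F [ 0.6  0.6 -0.8] head n 92 Ymax [0.0143 0.0221 0.0258]
case end Y [0.1125] X [-0.0427  0.0478]
((556.5137939453125, 80.33214569091797), (229.6717071533203, 97.63453674316406), 85.38648223876953)
[0.55724526 0.10038102] 0.079948361401645
```

View pics/c3.png

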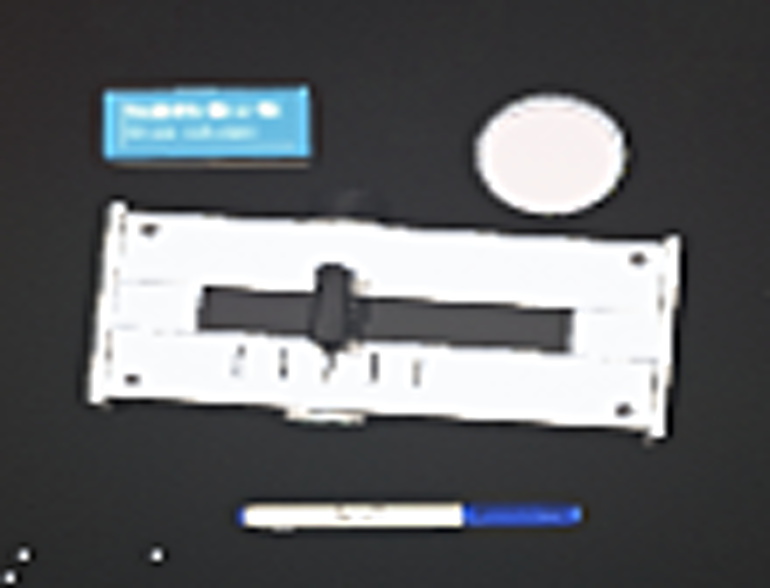

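The head is exactly at the third line (crop (332,350)), and the lever measures 0.080. The case has not moved, and the arm is clear.

```bash
python3 -c "
from station import env
print(env.sign_off())"
```

```text
the job is handed in; nothing more can be done
None
```

The lever is seated in the third notch (camera reading 0.080 m, nominal 0.081) without having run past it; the changer did not measurably move, nothing else was touched, the arm is clear, and the job was handed in at about 15 s.

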